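# Stow the scraper and hold the sprung board jaw open at the mark

## Task

Get the board holder ready for the next board: clear the scraper away by sliding its blade fully home into the slot of the grey tool block and letting it go, then pull the holder's sprung blue jaw out by its black knob until the white index line is level with the red marker clip. Keep it held there: finish while still holding the knob, so that I can drop the board in. Leave the bottle, the tin and the tape roll where they stand.

Things in the scene. Friction and masses are not known exactly. Their poses are not given: they have to be found in the camera images.
- scraper: Loose flat scraper, 55 to 115 g, 185 mm long, lying flat. Origin on its underside in the handle; y points along it to the blade, z up. Orange/black handle y = -55 to 40 mm, 22 mm wide (x) over y = -20 to 40, 18 mm behind that, 14 mm thick (z 0 to 14); dark neck 14 mm wide to y = 51; steel blade y = 50 to 130, 36 mm wide, 3 mm thick, mid-height z = 7 mm. Balances in front of the handle's middle.
- scraper_tip (a point): Middle of the scraper blade's front edge (scraper frame: 0, 130, 7 mm).
- tool_block: Grey slotted block, fixed, 80 (x) by 85 mm (y), 63 mm high; origin under it. Its mouth faces its own -y; the scraper slides in level, blade first, along +y. Slot level, 41 mm wide (x), 7 mm high, 70 mm deep, mid-height 45 mm above the worktop; steel lips flare 12 mm out of the face. Fully home, 10 mm of blade stays outside and the handle hangs free; let go, it stays and droops a few degrees.
- slot_mouth (a point): Centre of the slot in the block's front face (without the lips); axes as the block's.
- slot_end (a point): Centre of the slot's closed end, 70 mm along +y from slot_mouth; the blade's front edge comes here. Axes as the block's.
- board_holder: Board holder, fixed to the worktop, 170 mm (x) by 120 mm (y), aluminium base 14 mm high, grey fixed jaw at its +x end up to z = 54 mm. Origin under its centre; z up. The sprung jaw pulls out along its own -x, roughly towards the robot. A black scale rail runs along its left (+y) side.
- jaw (a joint): Slide of the sprung jaw, m: 0 = shut (start), grows as it is pulled along the holder's -x, stop at 0.060. A spring pulls it shut: about 4.5 N when shut, plus 1.5 N per cm; let go, it goes back to 0.
- jaw_knob (a point): The jaw's upright black knob; origin on its axis, 64 mm above the worktop: grip height. It is 18 mm in diameter from z = 44 to 78 mm, 22 mm head up to z = 87 mm; below it the jaw's blue plate, top at z = 39 mm. The upright grey jaw face (top z = 54 mm) begins 51 mm from the axis on the holder's +x side; other sides open. Moves with the jaw; axes as the holder's.
- jaw_index (a point): Outer end of the white index line on the jaw's blue tongue, over the scale rail; 20 mm to the holder's +x and 64 mm to its +y from the knob; moves with the jaw; axes as the holder's.
- red_marker: Red marker clip on the outside of the scale rail, fixed, 10 mm wide (x) with a narrow red finger on top. Origin at the inner end of the finger, on its middle line, 38 mm above the worktop; axes as the holder's. The jaw is at the mark when the index line has the same x as this in the holder's frame (25 to 45 mm of pull, differing from start to start).
- flux: Bystander: dark green flux bottle with black cap, 35 mm in diameter, 63 mm high, loose. Origin under it.
- tin: Bystander: plain round grey tin, 66 mm in diameter, 27 mm high, loose. Origin under it.
- tape: Bystander: roll of yellow masking tape, 61 mm in diameter, 25 mm high, lying flat, loose. Origin under it.

How it is judged (in metres and radians):
On the way, in this order (a step that is already met when the one before it is completed fails the run):
1. the scraper's blade is fully home in the slot and the scraper is let go (y of scraper_tip in the frame of slot_end above -0.006 m and distance between scraper_tip and slot_end below 0.009 m and angle between the y axis of scraper and the y axis of tool_block, either way round below 0.17 rad and contact force between the fingers and scraper below 0.05 N), for 0.2 s.
2. the jaw is pulled out, with its index at the red marker, and kept there for half a second (x of jaw_index in the frame of red_marker between -0.004 and 0.004 m and contact force between the fingers and jaw above 2 N and distance between the grasp point and jaw_knob below 0.04 m), for 0.5 s.
At the end, for the whole second after the job is handed in: The fingers still hold the knob (over 2 N, grasp point within 40 mm of jaw_knob), jaw at rest, index within 4 mm of the red marker; the scraper rests in the block untouched, blade edge within 6 mm of the slot's end (9 mm in all), in line within 0.17 rad (all of step 2 and velocity of joint jaw between -0.01 and 0.01 m/s and y of scraper_tip in the frame of slot_end above -0.006 m and distance between scraper_tip and slot_end below 0.009 m and angle between the y axis of scraper and the y axis of tool_block, either way round below 0.17 rad and contact force between the arm and scraper below 0.05 N and linear speed of scraper below 0.02 m/s); the arm keeps its last pose, push and grip.
It fails at once if the bottle, the tin or the tape roll is shifted more than 25 mm or tipped over (distance of any of flux, tin, tape from where it was at the start of the episode above 0.025 m or angle between flux's own z axis and vertical above 0.6 rad).
It also fails if it takes over 54 s, if anything falls off the work surface, if the arm or the gripper's body presses on something with over 40 N, if the wrist force passes 120 N, or if a joint passes its speed limit or range.

## Robot

A 6-joint arm with a two-finger parallel gripper is mounted at the origin on a cart in front of the work surface, level with it; the furniture and walls round the work are solid. World frame = base frame: x ahead of the robot, y to its left, z up, the work surface at z = 0. Lengths are in mm, angles in rad, forces in N, time in s.
With the tool pointing down it reaches from about 275 to 1000 mm from the base axis. Payload 8.4 kg.
Tool frame: the origin (TCP) lies at the very end of the fingers, on their centre line; the grasp point (between the pads) lies 19 mm behind it (r.pinch_z is the distance from the TCP to the grasp point, in mm); z points along the fingers, y is the line along which they close (so a half turn about z gives the same grasp; the last joint's range is limited). The gripper opens to 85 mm and grips with 20 to 120 N. Pads are 22 mm wide; open, the fingers measure 114 mm over their backs; the gripper's body (76 mm by 85 mm) begins 54 mm behind the grasp point. The pads swing forward as they close: fully open they stand 13 mm farther back than shut.
Start: joints at [-1.29, 0.353, 1.633, -0, 1.155, -0.002], TCP at [174.402, -600.177, 231.281] pointing down, gripper open.
Joint ranges: [-2.63, 2.63], [-0.92, 2.1], [0.06, 2.66], [-1.3, 4.44], [0, 2.69], [-3.02, 3.02]. Speed limits (rad/s): [2.22, 2.22, 2.79, 3.14, 3.14, 3.14].

## Interface

Orientations are given as [roll, pitch, yaw] about the fixed x, y, z axes, in that order (R = Rz(yaw) Ry(pitch) Rx(roll)).
In Python, from rig import r gives the robot as it stands.
- The arm moves only by the tool carry_out, never from a script. Its argument "series" is a list of rows, each a list of 7 numbers: the turn, a rotation vector about the tool's x, y, z as a fraction of full scale, then the shift along the tool's x, y, z as a fraction of full scale, then the gripper command: -1 is fully open, 1 is shut, values between are in proportion. A call has 1 to 8 rows; each row is the pose to reach, as a shift and turn from the pose commanded when the call began, along the tool's axes at that moment, turning the shorter way round; what a row does not reach only later rows make up. Full scale, the value 1, is 0.25 m for a shift and pi rad for a turn. A row lasts 1/8 s, in which the tool goes at most 62.5 mm and 10.7 degrees, less where a joint would pass 70% of its speed; a pose out of reach is approached as far as the arm can. A call with a number of a shift or a turn outside -1 to 1 is refused whole. A call with a gripper value outside its range is refused whole. The fingers move at their own pace and stop on an object; "force" is the grip in N (left out, the last holds). Time passes only in rows, so rows that repeat a pose let the fingers close. It gives the time, the measured TCP pose, the force, the opening and the grip force at its end, in the units of the state.
- r.sense(): the state, without advancing time (a new reading comes with each control period).
- r.grab_frame(name): name is "scene" or "top" or "wrist"; returns the picture (400x640x3 uint8, red, green, blue); there is no depth.
- r.get_calibration(name): a dict with "K" (3x3 intrinsics, pixels), "distortion" ([k1, k2, p1, p2, k3] as OpenCV has them; the pictures are not rectified), "pose" (4x4, takes a point from camera to world coordinates). Camera axes: x right, y up, looking along -z (the intrinsics and any distortion apply to the point x, -y, -z); pixel columns grow to the right and rows downward; lengths in mm; the calibration is good to about 2 mm. A picture is of the moment at which its call begins: read the wrist's pose just before it. get_calibration takes no time and is no camera call; for the wrist camera it gives the pose at the moment of the call.
- r.sign_off(): hands the job in; it is judged then, once.
Trained networks look in the newest picture that a camera, given by its name, has taken for a name from the list of things; names that differ only in an ending like _2 or _b are one class to them, and where a whole thing is asked for, a point or a joint stands for the part that bears it (a point fixed in the world has none). Each returns a list of dicts, best first, with "score" (0 to 1); they miss things now and then, are a little off and sometimes report something else, mostly with a low value. They report only what shows in the picture. A call takes as long as a camera call.
- r.silhouettes(camera, label): "region" (400x640 bool, what is visible of it) and "position" ([row, column] in pixels, amid what is visible of it).
The state is a dict: "clock": time; "qpos": joint angles; "qvel": joint speeds; "joint_efforts": joint torques, N m; "eef_pos": TCP position; "tcp_rot": TCP orientation; "contact_force": force on the tool from outside, world axes, zero at the start; "wrist_torque": the same for the moment, N m; "opening": opening from 0.0 (shut) to 1.0 (fully open); "grasp_force": force on a finger pad.
Only numpy, scipy, OpenCV 4.12 (cv2) and the standard library are available. Lean on these libraries where they do the work, as an engineer would, in place of code of your own. Each camera call takes 0.05 s, during which the arm holds its last target. There are 200 camera calls.

## Working session

There is one attempt and no reset: what is moved stays moved. The work goes in short steps, Python scripts to look and compute and a tool call to move; the robot and the scene stay as the last step left them, time stands still between calls to the robot, and variables do not carry over. Pictures are saved under pics/ and viewed, at most 11 in all, crops included, and the job is handed in when it is done.

Besides the shell and the picture viewer there is one more tool, called after ">>>" by a JSON object that holds its "api" and its "payload". carry_out: Moves the arm, as the interface text tells. Its arguments: {"type":"object","properties":{"series":{"type":"array"},"force":{"type":"number"}},"required":["series"]}

```bash
mkdir -p pics; ls; cat > h.py <<'E'
import numpy as np, cv2
from rig import r
from scipy.spatial.transform import Rotation as R
def cal(n):
    c=r.get_calibration(n); return np.array(c["K"],float),np.array(c["distortion"],float),np.array(c["pose"],float)
def ray(c,uv):
    K,d,P=c; p=cv2.undistortPoints(np.array(uv,float).reshape(-1,1,2),K,d).reshape(-1,2)
    D=np.c_[p[:,0],-p[:,1],-np.ones(len(p))]@P[:3,:3].T
    return P[:3,3],D
def onz(c,uv,z):
    o,D=ray(c,uv); return o+D*((z-o[2])/D[:,2])[:,None]
def proj(c,X):
    K,d,P=c; X=np.array(X,float).reshape(-1,3); Xc=(X-P[:3,3])@P[:3,:3]; Xc=Xc*[1,-1,-1]
    return cv2.projectPoints(Xc,np.zeros(3),np.zeros(3),K,d)[0].reshape(-1,2)
def save(n,im): cv2.imwrite(n,cv2.cvtColor(im,cv2.COLOR_RGB2BGR))
E
python3 - <<'E'
from h import *
a=r.grab_frame("scene"); b=r.grab_frame("top")
save("pics/top.png",b);save("pics/scene.png",a)
c=cal("top"); cs=cal("scene"); print(c[2].round(2),cs[2].round(2))
for l in ["scraper","tool_block","board_holder","jaw_knob","red_marker","flux","tin","tape"]:
  for n,cc in (("top",c),("scene",cs)):
    for s in r.silhouettes(n,l)[:2]:
        m=s["region"]; v,u=np.nonzero(m); 
        rect=cv2.minAreaRect(np.c_[u,v].astype(np.float32)) if len(u) else None
        print(l,n,round(s["score"],2),s["position"],m.sum(),rect)
print(r.sense())
E
```

```text
pics
[[-1.0000e-02  9.8000e-01 -2.0000e-01  2.6148e+02]
 [-1.0000e+00 -1.0000e-02 -1.0000e-02  1.1480e+01]
 [-2.0000e-02  2.0000e-01  9.8000e-01  1.1147e+03]
 [ 0.0000e+00  0.0000e+00  0.0000e+00  1.0000e+00]] [[-4.50000e-01  6.80000e-01 -5.80000e-01 -2.91400e+02]
 [-8.90000e-01 -3.40000e-01  2.90000e-01  4.14680e+02]
 [ 0.00000e+00  6.50000e-01  7.60000e-01  1.07612e+03]
 [ 0.00000e+00  0.00000e+00  0.00000e+00  1.00000e+00]]
scraper top 0.94 [208.8, 294.0] 600 ((300.143310546875, 209.98724365234375), (13.374682426452637, 61.7944221496582), 73.61045837402344)
scraper scene 0.71 [226.9, 305.4] 540 ((308.26922607421875, 224.65380859375), (12.480754852294922, 57.96617126464844), 56.3099365234375)
tool_block top 0.74 [197.1, 207.4] 1079 ((210.7986297607422, 196.28839111328125), (31.605552673339844, 35.870262145996094), 83.2901611328125)
tool_block scene 0.75 [238.2, 219.1] 1193 ((220.42355346679688, 239.35984802246094), (35.19562911987305, 36.79180908203125), 61.38954162597656)
board_holder top 0.74 [174.2, 391.0] 2225 ((391.0, 176.5), (57.0, 40.0), 90.0)
board_holder scene 0.74 [163.0,
[... 919 characters left out ...]
7), 45.0)
{'clock': 0.9, 'qpos': array([-1.29039204e+00,  3.52961013e-01,  1.63335028e+00,  2.60621726e-05,
        1.15518942e+00, -2.39776447e-03]), 'qvel': array([ 0.00052124, -0.00056172,  0.00064247, -0.00011131,  0.00011686,
        0.00091805]), 'joint_efforts': array([ 4.92133404e-03, -6.05148339e+01, -3.42436838e+01,  2.73715605e-04,
        1.16683394e-03,  2.37218927e-05]), 'eef_pos': array([ 174.42438629, -600.20717343,  231.32664576]), 'tcp_rot': array([ 3.14150065e+00, -2.36239808e-05,  2.82791527e-01]), 'contact_force': array([ 0.82149801, -0.09005784,  0.80270235]), 'wrist_torque': array([0.00320552, 0.0647688 , 0.01273828]), 'grasp_force': 0.0, 'opening': 1.0020796780862067}
```

View pics/top.png

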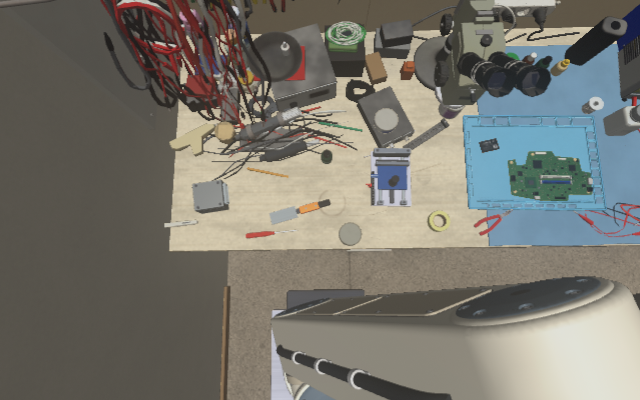

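View pics/scene.png

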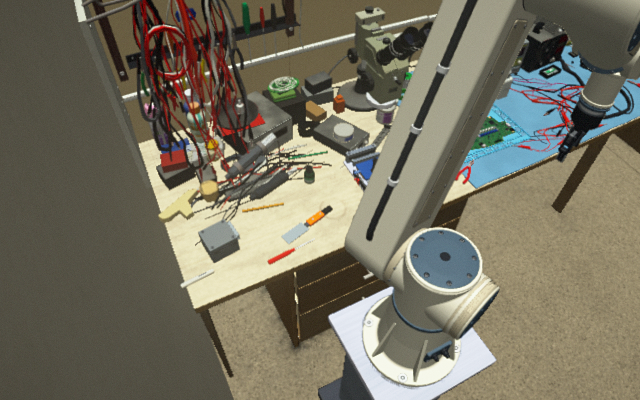

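The top view shows the scraper at about (300,210) with its blade to the left, the block at (210,196), and the holder at (391,178) with its marker on the left near (369,186). The tin is at (350,233), the tape at (438,221) and the bottle at (326,156).

```bash
python3 - <<'E'
from h import *
b=r.grab_frame("top"); a=r.grab_frame("scene")
c=cal("top"); cs=cal("scene")
for n,uv,z in [("blade tip",(271,218),7),("scr handle end",(329,202),7),("block",(210,196),63),("block rect",(227,184),63),("knob",(393,182),80),("holder UL",(372,150),54),("tin",(350,234),27),("tape",(438,221),25),("flux",(326,157),63)]:
    print(n,onz(c,[uv],z).round(0))
i1=cv2.resize(b[140:250,160:300],None,fx=5.7,fy=5.4/1,interpolation=cv2.INTER_CUBIC)[:, :800]
i2=cv2.resize(b[140:215,355:430],None,fx=4,fy=4,interpolation=cv2.INTER_CUBIC)
i3=cv2.resize(a[205:275,190:290],None,fx=4,fy=4,interpolation=cv2.INTER_CUBIC)
o=np.zeros((600,800,3),np.uint8)
x=cv2.resize(b[145:225,160:340],None,fx=4.4,fy=3.7,interpolation=cv2.INTER_CUBIC);o[:296,:792]=x
o[300:600,:300]=i2;o[300:580,320:720]=i3
save("pics/crop.png",o)
E
```

```text
blade tip [[413. 163.   7.]]
scr handle end [[459. -11.   7.]]
block [[472. 332.  63.]]
block rect [[506. 284.  63.]]
knob [[ 501. -192.   80.]]
holder UL [[ 605. -140.   54.]]
tin [[360. -70.  27.]]
tape [[ 395. -327.   25.]]
flux [[583.  -4.  63.]]
```

View pics/crop.png

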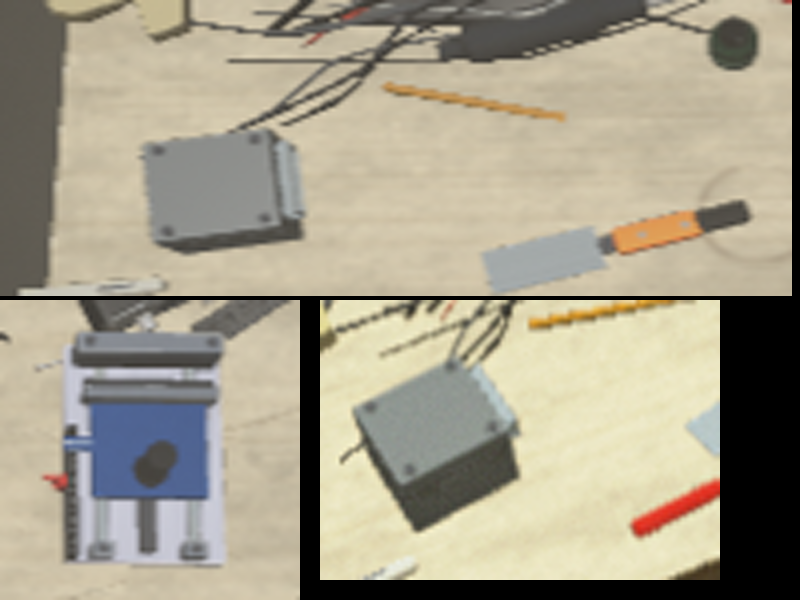

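```bash
cat >> h.py <<'E'
def tool(): 
    s=r.sense(); return s,np.array(s["eef_pos"]),R.from_euler("xyz",s["tcp_rot"])
def go(p,yaw,roll=180,pitch=0):
    s,p0,R0=tool(); Rt=R.from_euler("xyz",[roll,pitch,yaw],degrees=True)
    print("ROW",((R0.inv()*Rt).as_rotvec()/np.pi).round(4),(R0.inv().apply(np.array(p)-p0)/250).round(4))
E
python3 - <<'E'
from h import *
s,p,Ro=tool(); K,d,P=cal("wrist")
print(Ro.as_matrix().T@(P[:3,3]-p), (Ro.as_matrix().T@P[:3,:3]).round(2),K,d)
go((400,-100,250),105); go((230,-360,250),60)
E
```

```text
[  66.44555196    0.64822454 -143.25090286] [[-0.    0.96  0.26]
 [ 1.    0.    0.  ]
 [ 0.    0.26 -0.96]] [[339.71022341   0.         319.04719017]
 [  0.         339.71022341 199.20854645]
 [  0.           0.           1.        ]] [-0.0425752  0.         0.         0.         0.       ]
ROW [ 0.      0.     -0.4933] [ 1.4248 -1.6694 -0.0749]
ROW [ 0.      0.     -0.2433] [ 0.4816 -0.8605 -0.0748]
```

>>> {"api": "carry_out", "payload": {"series": [[0,0,-0.06,0.12,-0.22,-0.02,-1],[0,0,-0.12,0.24,-0.43,-0.04,-1],[0,0,-0.18,0.36,-0.65,-0.07,-1],[0,0,-0.24,0.48,-0.86,-0.07,-1],[0,0,-0.24,0.48,-0.86,-0.07,-1]]}}

```text
clock: 1.62
eef_pos: [229.8, -356.8, 248.9]
tcp_rot: [-3.141, -0.001, 1.042]
contact_force: [1.3, -1.1, 0.4]
opening: 1.0
grasp_force: 0.0
```

```bash
python3 - <<'E'
from h import *
print(tool()[:2]); go((410,-120,260),100);
E
```

```text
({'clock': 1.625, 'qpos': array([-1.00253451e+00,  1.19377188e-02,  2.01547047e+00,  6.22442485e-04,
        1.11481242e+00, -4.74014809e-01]), 'qvel': array([-0.04332938,  0.04519272, -0.06956118, -0.02013609, -0.02522342,
        0.00913991]), 'joint_efforts': array([  1.41559884, -36.01819396, -31.26759768,   0.30265211,
         0.42703444,  -0.52306825]), 'eef_pos': array([ 229.84186135, -356.8177886 ,  248.91125396]), 'tcp_rot': array([-3.14128888e+00, -7.83749793e-04,  1.04200224e+00]), 'contact_force': array([ 1.27198322, -1.09027811,  0.42683279]), 'wrist_torque': array([-0.07748274,  0.01240708,  0.00366016]), 'grasp_force': 0.0, 'opening': 0.999673835228274}, array([ 229.84186135, -356.8177886 ,  248.91125396]))
ROW [-0.     -0.0003 -0.2239] [ 1.1815  0.1443 -0.0435]
```

>>> {"api": "carry_out", "payload": {"series": [[0,0,-0.06,0.25,0.03,-0.04,-1],[0,0,-0.12,0.5,0.07,-0.04,-1],[0,0,-0.18,0.75,0.1,-0.04,-1],[0,0,-0.224,0.98,0.14,-0.04,-1]]}}

```text
clock: 2.12
eef_pos: [386.0, -166.2, 259.3]
tcp_rot: [3.14, 0.001, 1.744]
contact_force: [0.8, -0.7, -0.4]
opening: 1.001
grasp_force: 0.0
```

```bash
python3 - <<'E'
from h import *
go((435,70,250),105)
E
```

```text
ROW [ 0.0004  0.0004 -0.0281] [0.8968 0.3562 0.0366]
```

>>> {"api": "carry_out", "payload": {"series": [[0,0,-0.01,0.22,0.09,0.01,-1],[0,0,-0.02,0.45,0.18,0.02,-1],[0,0,-0.028,0.67,0.27,0.03,-1],[0,0,-0.028,0.9,0.356,0.036,-0.2],[0,0,-0.028,0.9,0.356,0.036,-0.2],[0,0,-0.028,0.9,0.356,0.036,-0.2]]}}

```text
clock: 2.88
eef_pos: [434.4, 69.3, 249.7]
tcp_rot: [-3.141, 0.001, 1.829]
contact_force: [-0.0, 0.1, 0.2]
opening: 0.6
grasp_force: 0.0
```

```bash
python3 - <<'E'
from h import *
print(tool()[1:2]); c=cal("wrist"); a=r.grab_frame("wrist"); save("pics/w1.png",a)
np.savez("w1.npz",K=c[0],d=c[1],P=c[2])
for l in ["scraper","tool_block"]:
    for s in r.silhouettes("wrist",l)[:2]:
        v,u=np.nonzero(s["region"]);rect=cv2.minAreaRect(np.c_[u,v].astype(np.float32)); bp=cv2.boxPoints(rect)
        print(l,s["score"],s["position"],bp.round(0).tolist(),onz(c,bp,7).round(0).tolist())
E
```

```text
(array([434.41875449,  69.28523943, 249.679613  ]),)
scraper 0.79 [134.9, 323.2] [[304.0, 76.0], [338.0, 76.0], [338.0, 238.0], [304.0, 238.0]] [[393.0, 160.0, 7.0], [428.0, 169.0, 7.0], [479.0, -11.0, 7.0], [439.0, -21.0, 7.0]]
```

View pics/w1.png

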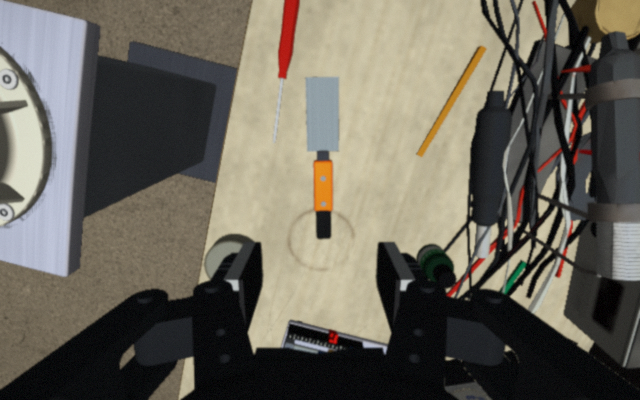

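The wrist view shows the scraper upright in the image: its front edge is at (322,77), the handle end at (323,238). The neck/handle border is at about (323,159). The tin is beside the left finger and the bottle beside the right one, both low.

```bash
python3 - <<'E'
from h import *
z=np.load("w1.npz"); c=(z["K"],z["d"],z["P"])
t=onz(c,[(322,76.5)],8.5)[0]; bl=onz(c,[(323,151)],8.5)[0]; hf=onz(c,[(323,159.5)],14)[0]; he=onz(c,[(323.3,238)],14)[0]
print(t,bl,hf,he,np.linalg.norm((t-he)[:2]),np.linalg.norm((hf-he)[:2]))
d=t-he; ang=np.degrees(np.arctan2(d[1],d[0])); print("yaw",ang)
u=d/np.linalg.norm(d)
u[2]=0
g=t-u*(130-18); print("grasp",g)
go((g[0],g[1],60),ang)
go((g[0],g[1],4),ang)
E
```

```text
[411.96286462 164.05852536   8.5       ] [433.6417122   87.00720665   8.5       ] [435.86700993  78.46435657  14.        ] [460.53336163 -12.45840587  14.        ] 183.07736122065668 94.20922267619913
yaw 105.38480332487319
grasp [441.66310984  56.12065225   8.5       ]
ROW [-0.      0.0001 -0.0042] [-0.0542  0.0164  0.7593]
ROW [-0.      0.0001 -0.0042] [-0.0541  0.0164  0.9833]
```

>>> {"api": "carry_out", "payload": {"series": [[0,0,-0.004,-0.054,0.016,0.25,-0.2],[0,0,-0.004,-0.054,0.016,0.5,-0.2],[0,0,-0.004,-0.054,0.016,0.7,-0.2],[0,0,-0.004,-0.054,0.016,0.88,-0.2],[0,0,-0.004,-0.054,0.016,0.983,0],[0,0,-0.004,-0.054,0.016,0.983,0.2],[0,0,-0.004,-0.054,0.016,0.983,0.4]], "force": 60}}

```text
clock: 3.9
eef_pos: [442.2, 57.0, 4.9]
tcp_rot: [3.141, 0.0, 1.84]
contact_force: [0.6, -1.5, 0.2]
opening: 0.301
grasp_force: 0.0
```

>>> {"api": "carry_out", "payload": {"series": [[0,0,0,0,0,0,1],[0,0,0,0,0,0,1],[0,0,0,0,0,0,1],[0,0,0,0,0,0,1]]}}

```text
clock: 4.4
eef_pos: [442.6, 57.4, 5.4]
tcp_rot: [3.139, 0.001, 1.841]
contact_force: [-0.1, -4.4, 9.4]
opening: 0.233
grasp_force: 59.8
```

```bash
python3 - <<'E'
from h import *
go((455,150,185),98)
E
```

```text
ROW [0.0008 0.0002 0.0416] [ 0.3432  0.1486 -0.7183]
```

>>> {"api": "carry_out", "payload": {"series": [[0,0,0,0,0,-0.1,1],[0,0,0,0,0,-0.25,1],[0,0,0.01,0.1,0.05,-0.45,1],[0,0,0.02,0.2,0.1,-0.6,1],[0,0,0.03,0.28,0.13,-0.7,1],[0,0,0.042,0.343,0.149,-0.718,1],[0,0,0.042,0.343,0.149,-0.718,1],[0,0,0.042,0.343,0.149,-0.718,1]]}}

```text
clock: 5.4
eef_pos: [454.0, 149.7, 183.4]
tcp_rot: [-3.141, 0.0, 1.71]
contact_force: [0.4, 0.3, -0.3]
opening: 0.235
grasp_force: 59.1
```

```bash
python3 - <<'E'
from h import *
print(tool()[1]); c=cal("wrist"); a=r.grab_frame("wrist"); save("pics/w2.png",a)
np.savez("w2.npz",K=c[0],d=c[1],P=c[2])
for l in ["scraper","tool_block"]:
    for s in r.silhouettes("wrist",l)[:1]:
        v,u=np.nonzero(s["region"]);rect=cv2.minAreaRect(np.c_[u,v].astype(np.float32)); bp=cv2.boxPoints(rect)
        print(l,s["score"],s["position"],bp.round(0).tolist(),onz(c,bp,63).round(0).tolist())
E
```

```text
[454.03860757 149.7151632  183.44282704]
scraper 0.71 [132.2, 319.2] [[270.0, 0.0], [366.0, 0.0], [366.0, 352.0], [270.0, 352.0]] [[400.0, 283.0, 63.0], [467.0, 292.0, 63.0], [518.0, 4.0, 63.0], [430.0, -8.0, 63.0]]
tool_block 0.85 [11.5, 398.9] [[367.0, 0.0], [438.0, 0.0], [438.0, 22.0], [367.0, 22.0]] [[468.0, 292.0, 63.0], [517.0, 300.0, 63.0], [520.0, 285.0, 63.0], [470.0, 278.0, 63.0]]
```

View pics/w2.png

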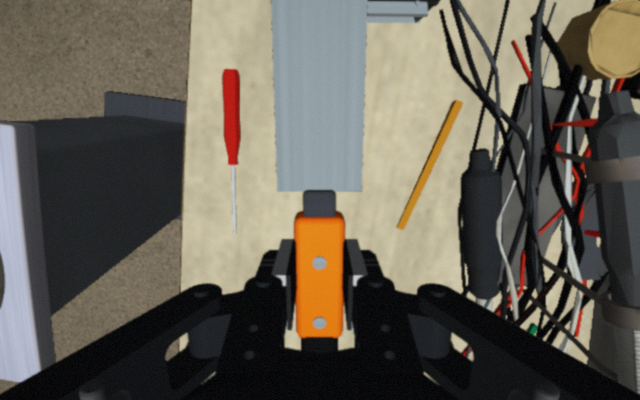

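The blade is centred on the gripper's line (columns 274–365, middle 319.5), so the grasp is straight. The block is only partly visible at the top edge near (400,10), so I'll shift sideways to bring it into view beside the blade.

```bash
python3 - <<'E'
from h import *
z=np.load("w2.npz"); c=(z["K"],z["d"],z["P"]); s,p,Ro=tool()
X=onz(c,[(320,190.5),(277,189),(362.5,189),(273.5,5),(366.5,5)],p[2]+3)
print(Ro.inv().apply(X-p).round(1))
go((375,225,190),98)
E
```

```text
[[ 31.7  -0.   -3. ]
 [ 32.3 -18.3  -3. ]
 [ 32.4  18.1  -3. ]
 [103.5 -17.6  -3. ]
 [103.5  17.3  -3. ]]
ROW [-0.0003  0.0001 -0.0005] [ 0.3427 -0.2722 -0.0272]
```

>>> {"api": "carry_out", "payload": {"series": [[0,0,0,0.17,-0.14,-0.01,1],[0,0,0,0.343,-0.272,-0.027,1],[0,0,0,0.343,-0.272,-0.027,1],[0,0,0,0.343,-0.272,-0.027,1]]}}

```text
clock: 6.05
eef_pos: [375.6, 225.5, 190.2]
tcp_rot: [3.141, 0.0, 1.71]
contact_force: [0.3, 0.1, -0.9]
opening: 0.237
grasp_force: 59.2
```

```bash
python3 - <<'E'
from h import *
print(tool()[1]); c=cal("wrist"); a=r.grab_frame("wrist"); save("pics/w3full.png",a); b=r.grab_frame("scene");save("pics/s3full.png",b)
np.savez("w3.npz",K=c[0],d=c[1],P=c[2])
o=np.zeros((600,800,3),np.uint8)
o[:320]=cv2.resize(a[0:128,250:570],(800,320),interpolation=cv2.INTER_CUBIC)
o[325:600]=cv2.resize(b[160:270,150:470],(800,275),interpolation=cv2.INTER_CUBIC)
save("pics/w3.png",o)
E
```

```text
[375.56697387 225.51555137 190.19917696]
```

View pics/w3.png

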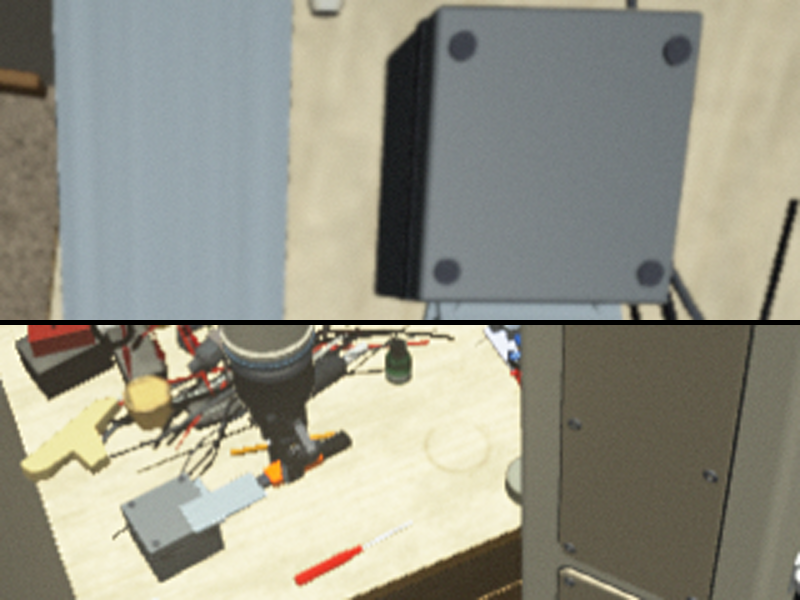

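The lower edge of the block in the crop is the mouth side (lips at y≈310). Its top corners in crop pixels are (437,6), (701,12), (672,303) and (420,298). The scene crop shows the blade projecting straight out of the gripper and free above the table.

```bash
python3 - <<'E'
from h import *
from scipy.optimize import least_squares
z=np.load("w3.npz"); c=(z["K"],z["d"],z["P"]); s,p,Ro=tool()
uv=np.array([(437,6),(701,12),(672,303),(420,298)])/2.5+[250,0]-0.3
X=onz(c,uv,63)[:,:2]; print(X.round(1)); print(np.linalg.norm(X-np.roll(X,-1,0),axis=1).round(1))
loc=np.array([(-40,42.5),(40,42.5),(40,-42.5),(-40,-42.5)])
def f(q):
    ca,sa=np.cos(q[2]),np.sin(q[2]); return (loc@np.array([[ca,sa],[-sa,ca]])+q[:2]-X).ravel()
q=least_squares(f,[470,330,0]).x; print("centre",q[:2],"yaw deg",np.degrees(q[2]),"res",f(q).round(1))
# blade edges from gradient in full image
g=cv2.cvtColor(cv2.imread("pics/w3full.png"),cv2.COLOR_BGR2GRAY).astype(float)
L=[];Rr=[]
for name,lo,hi in(("L",264,284),("R",358,376)):
    pts=[]
    for row in range(4,175,3):
        gr=np.abs(np.diff(cv2.GaussianBlur(g[row:row+1],(5,1),0)[0,lo:hi])); pts.append((lo+0.5+(gr*np.arange(hi-lo-1)).sum()/gr.sum() if 0 else lo+0.5+gr.argmax(),row))
    pts=np.array(pts); co=np.polyfit(pts[:,1],pts[:,0],1)
    for _ in range(3):
        k=abs(np.polyval(co,pts[:,1])-pts[:,0])<1.5; co=np.polyfit(pts[k,1],pts[k,0],1)
    print(name,co,k.sum(),len(pts)); L.append(co)
for row in (4,60,120,180):
    us=[np.polyval(co,row) for co in L]
    best=min(np.arange(-15,15,.25),key=lambda h:abs(np.linalg.norm(np.diff(onz(c,[(us[0],row),(us[1],row)],p[2]+h),axis=0))-36))
    print(row,us,"h",best,Ro.inv().apply(onz(c,[(np.mean(us),row)],p[2]+best)-p).round(1))
E
```

```text
[[431.4 374.7]
 [509.1 385.7]
 [523.3 302.8]
 [443.4 292.5]]
[78.5 84.1 80.5 83.1]
centre [476.79628063 338.93309785] yaw deg 8.409303611950817 res [-0.4  0.4  1.   1.1 -0.7 -0.1  0.  -1.4]
L [-2.81443487e-02  2.73301960e+02] 33 57
R [-3.06675780e-02  3.67244748e+02] 56 57
4 [np.float64(273.18938299885457), np.float64(367.1220779220778)] h 0.0 [[104.8  -0.5  -0. ]]
60 [np.float64(271.61329947047784), np.float64(365.4046935520619)] h 4.5 [[83.9 -1.1 -4.5]]
120 [np.float64(269.924638547217), np.float64(363.564638869902)] h 9.75 [[61.5 -1.7 -9.8]]
180 [np.float64(268.2359776239562), np.float64(361.7245841877421)] h 14.75 [[ 39.   -2.3 -14.8]]
```

```bash
python3 - <<'E'
from h import *
z=np.load("w3.npz"); c=(z["K"],z["d"],z["P"]); s,p,Ro=tool()
for dr in (0,2,4,6):
    for x in (40,70,104):
        h=3.5-dr*(x-18)/94
        print(dr,x,proj(c,p+Ro.apply([[x,-18,-h],[x,18,-h]])).round(1).tolist())
g=cv2.imread("pics/w3full.png")
for row in (6,20,60,100,120,150,170): print(row,"L",g[row,264:284].mean(1).round().astype(int),"R",g[row,356:376].mean(1).round().astype(int))
E
```

```text
0 40 [[277.9, 172.1], [364.0, 172.2]]
0 70 [[275.7, 97.5], [366.6, 97.7]]
0 104 [[273.3, 3.6], [369.6, 3.8]]
2 40 [[278.0, 171.9], [363.8, 172.0]]
2 70 [[276.1, 97.6], [366.2, 97.8]]
2 104 [[273.9, 5.0], [368.9, 5.2]]
4 40 [[278.1, 171.7], [363.7, 171.8]]
4 70 [[276.4, 97.7], [365.9, 97.8]]
4 104 [[274.5, 6.4], [368.3, 6.6]]
6 40 [[278.2, 171.5], [363.6, 171.6]]
6 70 [[276.7, 97.7], [365.5, 97.9]]
6 104 [[275.1, 7.7], [367.6, 7.9]]
6 L [ 62  61  61  63  62  62  81 121 149 153 153 153 152 155 161 162 165 160
 161 161] R [163 161 162 161 157 157 156 156 160 158 162 173 183 186 188 190 189 183
 163 135]
20 L [ 62  64  64  63  65  64  66  90 134 153 153 153 157 157 162 161 160 165
 166 164] R [163 161 161 160 159 158 161 158 159 162 175 183 191 189 191 190 185 185
 182 181]
60 L [117 111 109 107 104 111 116 116 125 150 156 158 156 157 159 162 164 168
 165 166] R [165 164 162 159 161 162 161 162 159 166 179 185 187 188 189 185 182 180
 184 187]
100 L [108 102  97 106 113 112 101  93 130 175 177 165 158 158 158 160 162 167
 168 168] R [167 166 163 164 162 164 163 163 165 182 193 194 197 196 195 194 194 194
 194 196]
120 L [117 113 113 107 100  95 130 179 191 188 180 165 160 158 157 159 163 165
 165 167] R [166 165 163 164 164 163 165 173 186 194 195 196 193 197 192 194 194 193
 193 194]
150 L [100  97  98 136 176 187 190 189 188 188 187 183 170 163 160 158 158 164
 165 167] R [167 167 165 161 162 166 168 183 189 192 191 189 191 191 196 198 200 202
 201 200]
170 L [106 139 176 187 186 187 185 188 184 189 188 182 167 157 159 158 159 159
 163 164] R [166 164 164 163 166 174 188 194 194 196 195 195 190 191 192 194 192 194
 196 199]
```

```bash
python3 - <<'E'
from h import *
go((504,160,180),98.3); go((504,161,43.5),98.3)
E
```

```text
ROW [ 0.      0.0001 -0.0024] [-0.3279  0.4714  0.0408]
ROW [ 0.      0.0001 -0.0024] [-0.3238  0.4719  0.5868]
```

>>> {"api": "carry_out", "payload": {"series": [[0,0,-0.0024,-0.16,0.22,0.04,1],[0,0,-0.0024,-0.328,0.4,0.04,1],[0,0,-0.0024,-0.328,0.471,0.15,1],[0,0,-0.0024,-0.324,0.472,0.35,1],[0,0,-0.0024,-0.324,0.472,0.53,1],[0,0,-0.0024,-0.324,0.472,0.587,1],[0,0,-0.0024,-0.324,0.472,0.587,1],[0,0,-0.0024,-0.324,0.472,0.587,1]]}}

```text
clock: 7.15
eef_pos: [504.7, 162.0, 45.0]
tcp_rot: [3.139, -0.0, 1.716]
contact_force: [0.5, 0.7, -0.9]
opening: 0.233
grasp_force: 59.2
```

```bash
python3 - <<'E'
from h import *
s,p,Ro=tool(); print(p,np.degrees(s["tcp_rot"]))
c=cal("wrist");a=r.grab_frame("wrist");t=r.grab_frame("top");b=r.grab_frame("scene")
o=np.zeros((600,800,3),np.uint8)
o[:300]=cv2.resize(a[0:150,150:550],(800,300),interpolation=cv2.INTER_CUBIC)
o[300:600,:400]=cv2.resize(t[170:230,180:260],(400,300),interpolation=cv2.INTER_CUBIC)
o[300:600,400:]=cv2.resize(b[195:270,190:290],(400,300),interpolation=cv2.INTER_CUBIC)
save("pics/pre.png",o)
go((490,255.8,43.5),98.3)
u=np.array([-.1445,.9895,0]);m=np.array([483.1,297.2,45])
print("pred top mouth, lips, tip",proj(cal("top"),[m,m-12*u,m-25*u]).round(1).tolist(),proj(cal("scene"),[m,m-12*u,m-25*u]).round(1).tolist())
E
```

```text
[504.69785995 161.96247796  45.02643644] [ 1.79864360e+02 -2.11987397e-02  9.83377194e+01]
ROW [ 0.0008 -0.0001  0.0003] [ 0.3791 -0.0025  0.0061]
pred top mouth, lips, tip [[223.9, 193.2], [227.9, 192.5], [232.3, 191.9]] [[230.5, 231.1], [234.2, 229.2], [238.2, 227.1]]
```

View pics/pre.png

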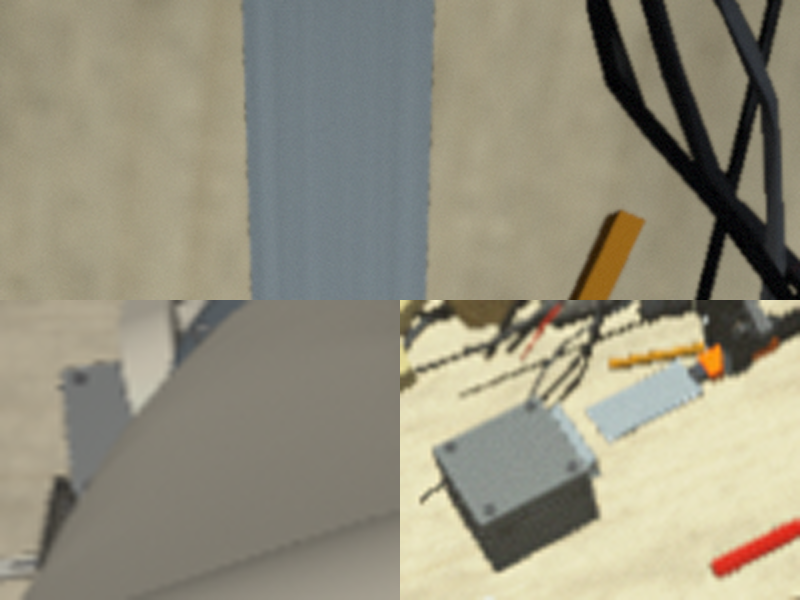

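The scene crop shows the tip about 13 mm in front of the lips, at (240,226) in full-frame pixels against a predicted (238,227), and in line with the slot. The wrist crop shows the blade centred and level, so I'm starting the insertion.

>>> {"api": "carry_out", "payload": {"series": [[0,0,0,0,-0.002,0.005,1],[0,0,0,0.04,-0.002,0.005,1],[0,0,0,0.07,-0.002,0.005,1],[0,0,0,0.1,-0.002,0.005,1],[0,0,0,0.13,-0.002,0.005,1],[0,0,0,0.16,-0.002,0.005,1]]}}

```text
clock: 8.05
eef_pos: [497.0, 201.9, 42.2]
tcp_rot: [-3.142, 0.0, 1.717]
contact_force: [-1.0, -0.1, -1.3]
opening: 0.232
grasp_force: 59.2
```

```bash
python3 - <<'E'
from h import *
s,p,Ro=tool(); print(p,s["contact_force"],s["wrist_torque"],s["opening"])
go((490,255.8,43.5),98.3)
E
```

```text
[496.96643041 201.86574283  42.23320422] [-1.0179009  -0.14798682 -1.30122735] [-0.05835479 -0.08163074  0.01982139] 0.2316245859280279
ROW [-0.      0.      0.0003] [ 0.2175  0.0038 -0.0051]
```

>>> {"api": "carry_out", "payload": {"series": [[0,0,0,0.03,0.002,-0.004,1],[0,0,0,0.06,0.004,-0.004,1],[0,0,0,0.09,0.004,-0.004,1],[0,0,0,0.12,0.004,-0.004,1],[0,0,0,0.15,0.004,-0.004,1],[0,0,0,0.18,0.004,-0.004,1],[0,0,0,0.195,0.004,-0.004,1]]}}

```text
clock: 8.93
eef_pos: [490.9, 250.2, 43.3]
tcp_rot: [3.142, -0.0, 1.717]
contact_force: [-0.1, -0.2, -1.1]
opening: 0.234
grasp_force: 59.2
```

```bash
python3 - <<'E'
from h import *
s,p,Ro=tool(); print(p,s["contact_force"],s["wrist_torque"],s["opening"])
go((490,255.8,43.5),98.3)
E
```

```text
[490.92068067 250.16741596  43.28770478] [-0.06232506 -0.21988859 -1.09369014] [-0.06277823  0.03405183 -0.01504049] 0.23406499896148283
ROW [ 0.     -0.      0.0004] [ 0.0228 -0.0004 -0.0008]
```

>>> {"api": "carry_out", "payload": {"series": [[0,0,0,0.012,0,0,1],[0,0,0,0.02,0,0,1],[0,0,0,0.024,0,0,1],[0,0,0,0.024,0,0,1]]}}

```text
clock: 9.43
eef_pos: [490.1, 255.5, 43.3]
tcp_rot: [3.142, -0.0, 1.717]
contact_force: [0.3, 0.3, -1.4]
opening: 0.237
grasp_force: 59.2
```

>>> {"api": "carry_out", "payload": {"series": [[0,0,0,0.005,0,0,1],[0,0,0,0.01,0,0,1],[0,0,0,0.014,0,0,1],[0,0,0,0.014,0,0,1]]}}

```text
clock: 9.93
eef_pos: [489.3, 256.2, 42.9]
tcp_rot: [-3.14, 0.004, 1.717]
contact_force: [4.5, -17.2, -0.5]
opening: 0.24
grasp_force: 59.4
```

Contact with the slot's end: 17 N at y≈256, where I expected it. Letting go.

>>> {"api": "carry_out", "payload": {"series": [[0,0,0,-0.006,0,0,0.3],[0,0,0,-0.006,0,0,0],[0,0,0,-0.006,0,0,-0.3],[0,0,0,-0.006,0,0,-0.3],[0,0,0,-0.006,0,0,-0.3]]}}

```text
clock: 10.55
eef_pos: [489.8, 257.8, 43.3]
tcp_rot: [3.141, -0.0, 1.717]
contact_force: [0.5, 0.6, 0.6]
opening: 0.651
grasp_force: 0.0
```

```bash
python3 - <<'E'
from h import *
s,p,Ro=tool(); print(p,s["contact_force"],s["opening"])
b=r.grab_frame("scene");a=r.grab_frame("wrist");c=cal("wrist")
o=np.zeros((600,800,3),np.uint8)
o[:360,:576]=cv2.resize(a,(576,360))
o[360:,:400]=cv2.resize(b[200:260,200:300],(400,240),interpolation=cv2.INTER_CUBIC)
save("pics/rel.png",o)
go((491,250,240),98.3)
E
```

```text
[489.81586797 257.76950407  43.31800717] [0.48585325 0.58144136 0.5819028 ] 0.6506426920575127
ROW [ 0.     -0.      0.0004] [-3.100e-02  4.000e-04 -7.868e-01]
```

View pics/rel.png

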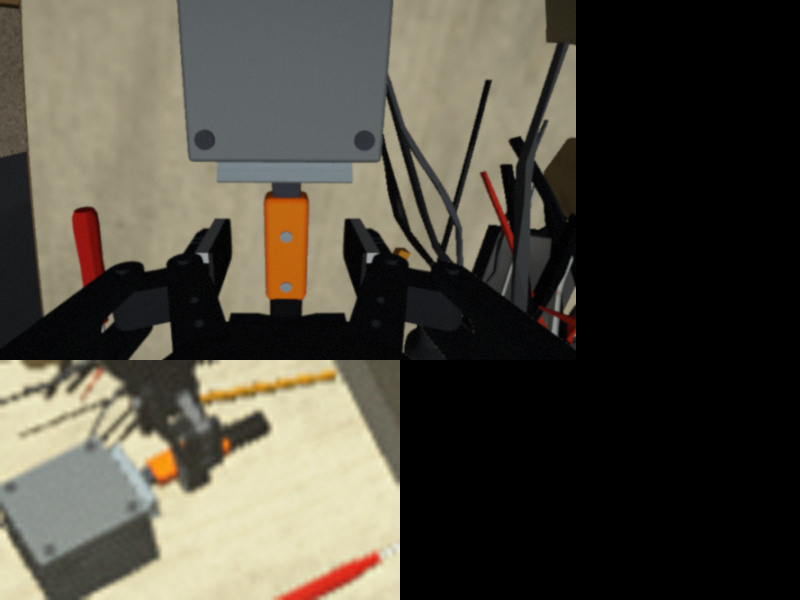

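The blade is fully in: only the neck and handle show in front of the lips at (286,183), and the fingers are clear on both sides. Now up and over to the holder.

>>> {"api": "carry_out", "payload": {"series": [[0,0,0,0,0,-0.1,-0.3],[0,0,0,0,0,-0.3,-0.3],[0,0,0,0,0,-0.55,-0.3],[0,0,0,-0.1,0,-0.78,-0.3],[0,0,0.05,-0.33,0,-0.8,-0.3],[0,0,0.1,-0.55,0,-0.8,-0.3],[0,0,0.15,-0.75,0,-0.8,-0.3],[0,0,0.2,-0.95,0,-0.8,-0.3]]}}

```text
clock: 11.65
eef_pos: [524.3, 21.0, 243.5]
tcp_rot: [3.141, -0.0, 1.083]
contact_force: [1.4, -0.3, 1.4]
opening: 0.649
grasp_force: 0.0
```

```bash
python3 - <<'E'
from h import *
print(tool()[1]); go((470,-190,240),0)
E
```

```text
[524.33238082  20.97347384 243.52807638]
ROW [ 1.000e-04 -2.000e-04  3.448e-01] [-0.8474  0.2034  0.014 ]
```

>>> {"api": "carry_out", "payload": {"series": [[0,0,0.06,-0.15,0.04,0.01,-0.3],[0,0,0.12,-0.3,0.08,0.01,-0.3],[0,0,0.18,-0.45,0.12,0.01,-0.3],[0,0,0.24,-0.6,0.15,0.01,-0.3],[0,0,0.29,-0.75,0.18,0.01,-0.3],[0,0,0.345,-0.847,0.203,0.014,-0.3],[0,0,0.345,-0.847,0.203,0.014,-0.3],[0,0,0.345,-0.847,0.203,0.014,-0.3]]}}

```text
clock: 12.65
eef_pos: [471.1, -188.0, 239.7]
tcp_rot: [-3.141, 0.0, 0.007]
contact_force: [0.2, 0.3, 0.0]
opening: 0.651
grasp_force: 0.0
```

```bash
python3 - <<'E'
from h import *
print(tool()[1:2]); c=cal("wrist"); a=r.grab_frame("wrist")
np.savez("w4.npz",K=c[0],d=c[1],P=c[2]); save("pics/w4full.png",a)
for l in ["jaw_knob","jaw_index","red_marker","board_holder"]:
    for s in r.silhouettes("wrist",l)[:1]:
        print(l,round(s["score"],2),s["position"],s["region"].sum())
save("pics/w4.png",cv2.resize(a[:,90:550],None,fx=1.49,fy=1.49,interpolation=cv2.INTER_CUBIC))
E
```

```text
(array([ 471.08124603, -187.96014597,  239.74008055]),)
jaw_knob 0.97 [109.5, 329.3] 8594
jaw_index 0.83 [107.8, 327.1] 8644
red_marker 0.61 [139.1, 262.7] 144
board_holder 0.59 [107.7, 327.8] 19659
```

View pics/w4.png

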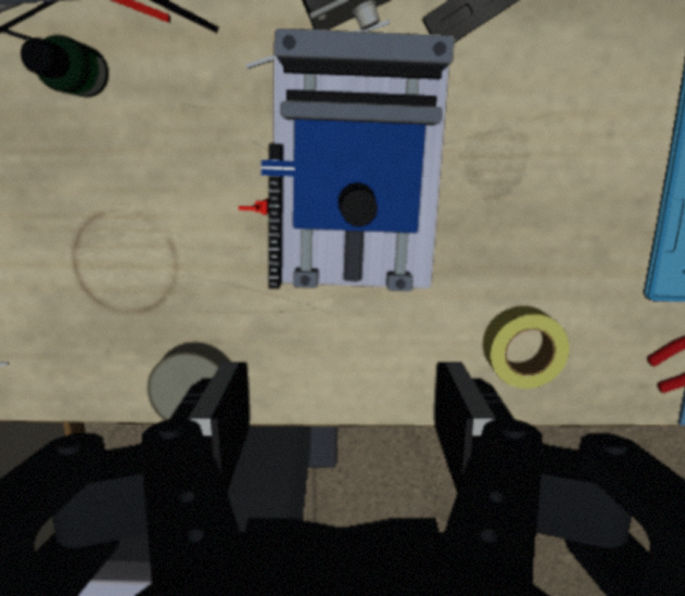

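The holder is in full view. In crop pixels the knob head is at (358,204), the white index line at (262–295,168) and the red finger at (238–268,207). The tin is at (190,382), the tape at (527,347) and the bottle at (65,65), all well clear of the planned path.

```bash
python3 - <<'E'
from h import *
z=np.load("w4.npz"); c=(z["K"],z["d"],z["P"])
f=lambda x,y,h:onz(c,[(x/1.49+90-.3,y/1.49-.3)],h)[0]
k=f(358,204,87); io=f(263,168,39); ii=f(295,168,39); m=f(266,207.5,38); m2=f(240,208.5,38)
print("knob",k,"idx",io,ii,"marker",m,m2)
for n,a,b,h in [("fixed jaw top edge",(277,57),(450,66),54),("jaw face back",(288,97),(436,99),54),("plate front",(293,228),(418,232),39),("rail L",(269,145),(269,288),38),("base front",(290,283),(432,286),14)]:
    A,B=f(*a,h),f(*b,h); d=A-B; print(n,A.round(1),B.round(1),"len",np.linalg.norm(d).round(1),"ang",np.degrees(np.arctan2(d[1],d[0])).round(1))
print("knob-idx",io-k)
E
```

```text
knob [ 512.42906546 -197.77162379   87.        ] idx [ 531.51205882 -136.1764131    39.        ] [ 531.60375702 -157.3488652    39.        ] marker [ 505.51983425 -137.24050967   38.        ] [ 504.77223716 -119.59555262   38.        ]
fixed jaw top edge [ 597.1 -148.8   54. ] [ 592.9 -253.3   54. ] len 104.6 ang 87.7
jaw face back [ 574.3 -155.    54. ] [ 573.8 -245.7   54. ] len 90.7 ang 89.7
plate front [ 491.9 -155.4   39. ] [ 489.8 -240.5   39. ] len 85.2 ang 88.6
rail L [ 546.2 -140.4   38. ] [ 449.4 -137.6   38. ] len 96.9 ang -1.7
base front [ 447.2 -150.    14. ] [ 445.7 -256.7   14. ] len 106.8 ang 89.2
knob-idx [ 19.08299336  61.59521069 -48.        ]
```

```bash
python3 - <<'E'
from h import *
print(tool()[1]); go((512.4,-197.8,110),-1.2); go((512.4,-197.8,47),-1.2)
E
```

```text
[ 471.22668385 -187.8081817   239.79080944]
ROW [-0.      0.      0.0087] [0.1644 0.0411 0.5192]
ROW [-0.      0.      0.0087] [0.1644 0.0411 0.7712]
```

>>> {"api": "carry_out", "payload": {"series": [[0,0,0.009,0.1,0.04,0.2,-0.3],[0,0,0.009,0.164,0.041,0.4,-0.3],[0,0,0.009,0.164,0.041,0.52,-0.3],[0,0,0.009,0.164,0.041,0.6,-0.3],[0,0,0.009,0.164,0.041,0.7,-0.3],[0,0,0.009,0.164,0.041,0.771,-0.3],[0,0,0.009,0.164,0.041,0.771,-0.3],[0,0,0.009,0.164,0.041,0.771,0.2]]}}

```text
clock: 13.9
eef_pos: [512.6, -198.7, 47.7]
tcp_rot: [3.141, -0.001, -0.024]
contact_force: [0.5, 0.7, -0.1]
opening: 0.449
grasp_force: 0.0
```

>>> {"api": "carry_out", "payload": {"series": [[0,0,0,0,0,0,1],[0,0,0,0,0,0,1],[0,0,0,0,0,0,1],[0,0,0,0,0,0,1],[0,0,0,0,0,0,1]], "force": 80}}

```text
clock: 14.52
eef_pos: [512.7, -197.7, 48.2]
tcp_rot: [-3.141, -0.001, -0.024]
contact_force: [1.5, 8.3, 5.4]
opening: 0.217
grasp_force: 77.7
```

The knob is gripped (opening 18 mm). Pulling about 26 mm.

>>> {"api": "carry_out", "payload": {"series": [[0,0,0,-0.02,0,0,1],[0,0,0,-0.045,0,0,1],[0,0,0,-0.07,0,0,1],[0,0,0,-0.095,0,0,1],[0,0,0,-0.105,0,0,1],[0,0,0,-0.105,0,0,1],[0,0,0,-0.105,0,0,1]]}}

```text
clock: 15.4
eef_pos: [488.2, -197.0, 48.2]
tcp_rot: [-3.141, -0.005, -0.025]
contact_force: [8.2, 11.7, -1.0]
opening: 0.215
grasp_force: 78.3
```

```bash
python3 - <<'E'
from h import *
s,p,Ro=tool();print(p,s["contact_force"]); c=cal("wrist"); a=r.grab_frame("wrist")
np.savez("w5.npz",K=c[0],d=c[1],P=c[2]); save("pics/w5full.png",a)
print(proj(c,[(506,-136,38),(505.3,-137,38)]))
u,v=proj(c,[(505.4,-137,38)])[0].astype(int); print(u,v)
x0,y0=max(u-60,0),max(v-45,0)
save("pics/w5.png",cv2.resize(a[y0:y0+90,x0:x0+120],None,fx=6,fy=6,interpolation=cv2.INTER_CUBIC)); print(x0,y0)
E
```

```text
[ 488.18669337 -197.0450365    48.23649529] [ 8.2361191  11.65089138 -1.02712503]
[[189.07050063 215.84653   ]
 [191.30902416 217.19251255]]
191 216
131 171
```

View pics/w5.png

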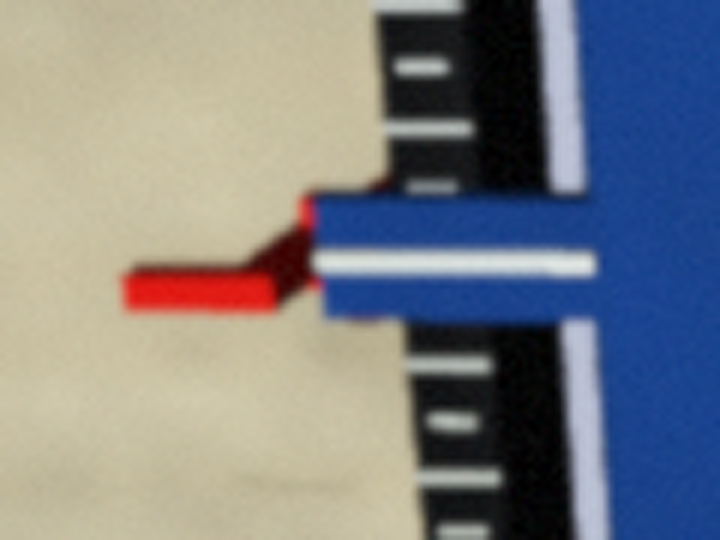

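The crop shows the red finger's top with its inner end at (278,291) and the white index line's outer end at (315,262). The index is still slightly on the +x side.

```bash
python3 - <<'E'
from h import *
z=np.load("w5.npz"); c=(z["K"],z["d"],z["P"])
f=lambda x,y,h:onz(c,[(x/6+131-.4,y/6+171-.4)],h)[0].round(1)
print("marker",f(278,291,38),f(125,292,38),"index",f(315,262,38),f(315,262,39.5),f(595,265,39.5))
print(tool()[1], proj(c,[(488.2,-197,87)]))
E
```

```text
marker [ 504.5 -129.9   38. ] [ 504.7 -117.4   38. ] index [ 506.9 -133.2   38. ] [ 507.3 -133.9   39.5] [ 506.5 -156.1   39.5]
[ 488.21309107 -197.06426346   48.25923115] [[316.76675963 303.34092158]]
```

>>> {"api": "carry_out", "payload": {"series": [[0,0,0,-0.005,0,0,1],[0,0,0,-0.01,0,0,1],[0,0,0,-0.01,0,0,1],[0,0,0,-0.01,0,0,1],[0,0,0,-0.01,0,0,1],[0,0,0,-0.01,0,0,1],[0,0,0,-0.01,0,0,1],[0,0,0,-0.01,0,0,1]]}}

```text
clock: 16.45
eef_pos: [485.8, -197.0, 48.2]
tcp_rot: [-3.141, -0.005, -0.025]
contact_force: [8.7, 11.3, -0.8]
opening: 0.217
grasp_force: 78.3
```

```bash
python3 - <<'E'
from h import *
s,p,Ro=tool();print(p,s["contact_force"],s["grasp_force"]); a=r.grab_frame("wrist");b=r.grab_frame("top");d=r.grab_frame("scene")
c=cal("wrist");u,v=proj(c,[(505.4,-137,38)])[0].astype(int);x0,y0=u-60,v-45;print(x0,y0)
o=np.zeros((600,800,3),np.uint8)
o[:300,:400]=cv2.resize(a[y0:y0+90,x0:x0+120],(400,300),interpolation=cv2.INTER_CUBIC)
o[:300,400:]=cv2.resize(b[170:230,180:260],(400,300),interpolation=cv2.INTER_CUBIC)
o[300:,:400]=cv2.resize(d[195:270,190:290],(400,300),interpolation=cv2.INTER_CUBIC)
save("pics/fin.png",o)
E
```

```text
[ 485.82257629 -197.0016413    48.24661127] [ 8.71700276 11.27316562 -0.77913926] 78.3262181111786
130 167
```

View pics/fin.png

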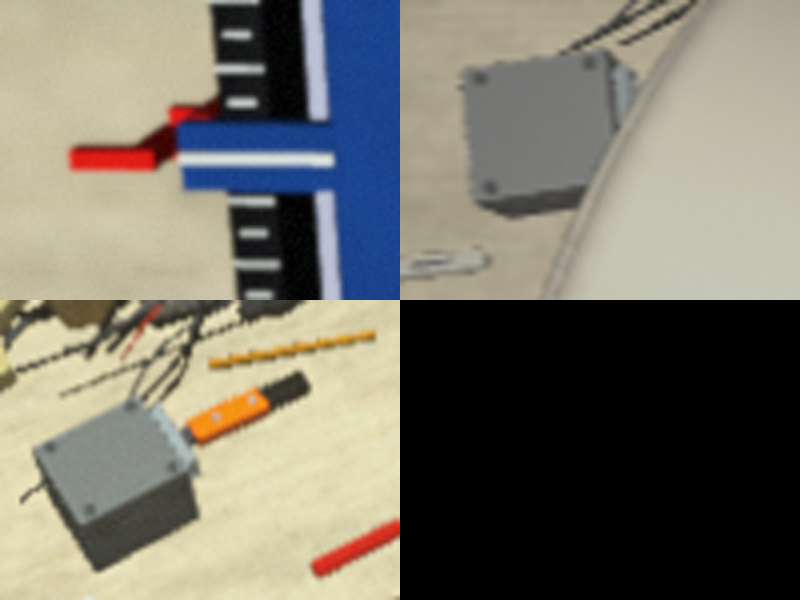

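The white index line (row 159) is level with the red finger (row 159). The scraper sits home in the block with its handle free. The knob is held at 78 N, so I'm handing in.

```bash
python3 -c "
from rig import r
print(r.sign_off())"
```

```text
the job is handed in; nothing more can be done
None
```

The scraper is fully home in the tool block and let go, and the arm is holding the jaw by its knob with the index line level with the red marker; I moved clear of the bottle, tin and tape, and handed the job in at about 17 s (no verdict shown).

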